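# Take the bore of a pump cylinder with a telescoping gauge

### The job

Take the bore of the finned pump cylinder with the telescoping gauge: lower the gauge into the bore until its round stop sits on the rim, loosen the knob on top so that the plungers spring out to the wall, and tighten the knob again with the gauge still in place. Then draw the gauge out with the size locked in and set it back upright in its black cup stand, stop on the rim, the knob still tight. Leave the other things on the bench where they are.

Things in the scene. Friction and masses are not known exactly. Their poses are not given: they have to be found in the camera images.
- gauge: telescoping gauge, plain steel, 0.5 kg, loose, upright in its stand; 142 mm tall. Origin: centre of its lowest point; z up its axis, x along the plungers. Heights in mm: cross head 0-15, 15 wide, 36 over both plunger tips (held in) to 54 (fully out); shank 12 dia 13-37; centring boss 38 dia 37-46; round stop 78 dia 46-51; handle 19 dia 51-116; knob 28 dia 116-142
- gauge_stop (a point): centre of the underside of the gauge's round stop, 46 mm above the gauge's origin; this face comes to rest on the rim of the bore or of the stand
- tip_a (a point): outermost point of the plunger on the gauge's +x side. Each plunger is pushed out by its own spring (about 1 N) but moves only while the knob is loose; clamped, it resists about 3 N. The distance tip_a to tip_b is the size held: 36 mm at the start, 44 to 45 mm in the bore
- tip_b (a point): outermost point of the plunger on the gauge's -x side
- lock_knob (a joint): angle of the knob about the gauge's axis: 0 = tight (start 0 to 0.08), 1.2 = loose, at its stop; grows anticlockwise seen from above. Plungers are clamped below about 0.15, free above about 0.5. It takes up to 0.05 N m and stays put at either end. The gauge's weight on the rim keeps the gauge from turning along, if it is not lifted or tilted
- knob_top (a point): centre of the knob's top face, 142.5 mm above the gauge's origin; the knob is round, 28 mm diameter, 26 mm high: the best place to grip the gauge, from above at any yaw, for carrying and turning
- cylinder: the pump cylinder, fixed: an aluminium barrel with cooling fins, 84 mm diameter, upright on a dark steel plate 110 x 110 x 10 mm. Origin: centre of the plate's underside on the bench; z up along the bore. The bore is 44 mm diameter, open at the top, 62 mm deep
- bore_mouth (a point): centre of the bore at the cylinder's flat top rim, 72 mm above the bench; the rim is 84 mm outside, 44 mm inside diameter. With the stop on the rim the head hangs 46 mm down, 16 mm clear of the bottom
- stand: the gauge's stand, fixed: a black turned cup 62 mm tall, 73 mm outside diameter on a 92 mm foot. Origin: centre of its underside on the bench; z up. Its round well is 58 mm diameter and 54 mm deep, wide enough for the plungers fully out
- stand_mouth (a point): centre of the well at the stand's top rim, 62 mm above the bench. At the start the gauge's stop lies on this rim
- cylinder_head: bystander: the cylinder's loose finned aluminium head, 84 mm diameter, 22 mm high, lying flat; origin centre of its underside
- tub: bystander: clear round tub with four screws, 91 mm diameter, 40 mm high; origin centre of its underside
- calc: bystander: dark pocket calculator 118 x 70 x 12 mm; origin centre of its underside
- ethanol: bystander: white round-shouldered bottle with a red screw cap, 62 mm diameter, 146 mm high; origin centre of its underside
There are look-alikes about, which are no part of the job. Leave any green or pink look-alike of the gauge alone.

How it is judged:
On the way, in this order (a step that is already met when the one before it is completed fails the run):
1. the gauge sits in the bore, its stop on the rim, plungers still held in (z of gauge_stop in the frame of bore_mouth below 0.004 m and horizontal distance between gauge_stop and bore_mouth below 0.005 m and distance between tip_a and tip_b below 0.039 m), for 0.2 s.
2. the knob is loosened there and the plungers have sprung out to the wall (z of gauge_stop in the frame of bore_mouth below 0.006 m and horizontal distance between gauge_stop and bore_mouth below 0.005 m and distance between tip_a and tip_b above 0.0425 m and value of joint lock_knob above 0.5 rad), for 0.2 s.
3. the knob is tightened with the gauge still in the bore (z of gauge_stop in the frame of bore_mouth below 0.006 m and horizontal distance between gauge_stop and bore_mouth below 0.005 m and distance between tip_a and tip_b above 0.0425 m and value of joint lock_knob below 0.3 rad), for 0.2 s.
At the end, for the whole second after the job is handed in: The gauge stands at rest upright (within 0.08 rad) in its stand, its stop on the stand's rim (within 4 mm in height, 12 mm sideways), knob tight (below 0.3 rad) and its plungers locked at the size of the bore (42.5 to 45.8 mm over the tips) (horizontal distance between gauge_stop and stand_mouth below 0.012 m and z of gauge_stop in the frame of stand_mouth between -0.004 and 0.004 m and angle between gauge's own z axis and vertical below 0.08 rad and distance between tip_a and tip_b between 0.0425 and 0.0458 m and value of joint lock_knob below 0.3 rad and linear speed of gauge below 0.02 m/s); the robot touches nothing.
It fails at once if a bystander (cylinder head, tub, calculator, bottle) is pushed more than 30 mm (distance of any of cylinder_head, tub, calc, ethanol from where it was at the start of the episode above 0.03 m).
It also fails if it takes over 58 s, if anything falls off the work surface, if the arm or the gripper's body presses on something with over 40 N, if the wrist force passes 120 N, or if a joint passes its speed limit or range.

### The arm

A 6-joint arm with a two-finger parallel gripper is mounted at the origin on a cart in front of the work surface, level with it; the furniture and walls round the work are solid. World frame = base frame: x ahead of the robot, y to its left, z up, the work surface at z = 0. Lengths are in m, angles in rad, forces in N, time in s.
With the tool pointing down it reaches from about 0.325 to 0.775 m from the base axis. Payload 5.5 kg.
Tool frame: the origin (TCP) lies midway between the tips of the shut fingers; the grasp point (between the pads) lies 19 mm behind it; z points along the fingers, y is the line along which they close (so a half turn about z gives the same grasp; the last joint's range is limited). The gripper opens to 88 mm and grips with 3 to 60 N. Pads are 20 mm wide; open, the fingers measure 115 mm over their backs; the gripper's body (75 mm by 178 mm) begins 61 mm behind the grasp point.
Start: joints at [1.213, 0.091, 1.231, -0, 1.82, -0.057], TCP at [0.178, 0.573, 0.223] pointing down, gripper open.
Joint ranges: [-2.87, 2.87], [-0.86, 2.18], [0.17, 2.46], [-1.51, 4.65], [0.06, 2.69], [-2.65, 2.65]. Speed limits (rad/s): [2.57, 2.57, 3.01, 3.14, 3.14, 3.14].

### API

Orientations are given as a rotation vector (axis times angle).
In Python, from station import manip, vision gives the robot as it stands.
- The arm moves only by the tool apply_moves, never from a script. Its argument "motion" is a list of rows, each a list of 3 entries, a list of its own where there are three numbers: the turn, a rotation vector about the tool's x, y, z in rad, then the shift along the tool's x, y, z in mm, then the closure, from -1 (fully open) to 1 (shut). In form: [[[wx, wy, wz], [tx, ty, tz], hand], ...]. A call has 1 to 20 rows; each row shifts and turns the commanded pose from where the row before left it, along the tool's axes as they then stand; what a row does not reach is not made up. A row lasts 1/12 s, in which the tool goes at most 41.7 mm and 7.16 degrees, less where a joint would pass 70% of its speed; a pose out of reach is approached as far as the arm can. A call is refused whole if a number of a shift passes 41.7 or a number of a turn 0.125, either way. A call with a gripper value outside its range is refused whole. The fingers move at their own pace and stop on an object; "squeeze" is the grip in N (left out, the last holds). Time passes only in rows, so rows that do not move let the fingers close. It gives the time, the measured TCP pose, the force, the opening and the grip force at its end, in the units of the state.
- manip.observe(): the state, without advancing time (a new reading comes with each control period).
- vision.get_image(name): name is "scene" or "top" or "wrist"; returns a dict with "pixels" (420x560x3 uint8, red, green, blue), "vfov" (degrees; the focal length in pixels is half the picture's height over the tangent of half this angle, whatever the lens; pixels are square), "cx", "cy" (the principal point, pixels), "rvec" (rotation vector, rad) and "tvec" (3), from world to camera coordinates, as OpenCV has them. Camera axes: x right, y down, z forward; pixel columns grow to the right and rows downward; lengths in m; the calibration is good to about 2 mm. A picture is of the moment at which its call begins. There is no depth.
- manip.hand_in(): hands the job in; it is judged then, once.
The state is a dict: "time": time; "joints": joint angles; "qvel": joint speeds; "joint_efforts": joint torques, N m; "tool_pos": TCP position; "eef_rot": TCP orientation; "ft_force": force on the tool from outside, world axes, zero at the start; "wrist_torque": the same for the moment, N m; "opening": finger opening in m; "finger_force": force on a finger pad.
Only numpy, scipy, OpenCV 4.12 (cv2) and the standard library are available. Lean on these libraries where they do the work, as an engineer would, in place of code of your own. Each camera call takes 0.05 s, during which the arm holds its last target. There are 200 camera calls.

## Working session

There is one attempt and no reset: what is moved stays moved. The work goes in short steps, Python scripts to look and compute and a tool call to move; the robot and the scene stay as the last step left them, time stands still between calls to the robot, and variables do not carry over. Pictures are saved under pics/ and viewed, at most 10 in all, crops included, and the job is handed in when it is done.

Besides the shell and the picture viewer there is one more tool, called after "Request:" as name(argument=value, ...), one argument or row to a line, values as JSON. apply_moves: Moves the arm, as the interface text tells. Its arguments: {"type":"object","properties":{"motion":{"type":"array"},"squeeze":{"type":"number"}},"required":["motion"]}

```bash
mkdir -p pics; ls; cat > h.py <<'E'
import numpy as np, cv2
from station import manip, vision
def save(n,f):
    d=vision.get_image(n); cv2.imwrite('pics/'+f,d['pixels'][:,:,::-1]); return d
def K(d):
    f=d['pixels'].shape[0]/2/np.tan(np.radians(d['vfov'])/2)
    return np.array([[f,0,d['cx']],[0,f,d['cy']],[0,0,1.]])
def proj(d,P): return cv2.projectPoints(np.array(P,float).reshape(-1,3),np.array(d['rvec'],float),np.array(d['tvec'],float),K(d),None)[0].reshape(-1,2)
def back(d,u,v,z):
    R=cv2.Rodrigues(np.array(d['rvec'],float))[0]; t=np.array(d['tvec'],float)
    c=-R.T@t; r=R.T@np.linalg.inv(K(d))@np.array([u,v,1.]); return c+r*(z-c[2])/r[2]
E
python3 - <<'E'
from h import *
a=save('scene','a.png');b=save('top','b.png')
cv2.imwrite('pics/ab.png',np.vstack([a['pixels'],b['pixels']])[:,:,::-1])
for d in (a,b): print({k:v for k,v in d.items() if k!='pixels'})
print(manip.observe())
E
```

```text
pics
{'vfov': 50.13526652093952, 'cx': 280.5897220205634, 'cy': 212.81224458625186, 'rvec': array([ 2.30392171, -1.29900178,  0.37335816]), 'tvec': array([-0.26896057,  0.475281  ,  0.77617344])}
{'vfov': 48.06176053019675, 'cx': 282.64994420895664, 'cy': 207.6786104161593, 'rvec': array([ 2.16483396, -2.12935467,  0.14150308]), 'tvec': array([0.01321997, 0.55560247, 1.16119746])}
{'time': 0.1, 'joints': array([ 1.21331287e+00,  9.17989629e-02,  1.23175830e+00, -1.55396421e-05,
        1.81979754e+00, -5.66885854e-02]), 'qvel': array([-0.00023087, -0.00094084, -0.00276368, -0.00070924, -0.0008902 ,
       -0.00155581]), 'joint_efforts': array([ 1.46943821e-03, -4.47857738e+01, -4.07570457e+01,  7.00226217e-02,
        2.83788104e-02, -1.16178157e-04]), 'tool_pos': array([0.17767538, 0.57281307, 0.22161478]), 'eef_rot': array([-4.70661943e-01, -3.10578342e+00,  2.71339199e-03]), 'ft_force': array([ 0.7580092 , -0.15793188, -0.93249456]), 'wrist_torque': array([ 0.01779301,  0.05004759, -0.05199294]), 'finger_force': 0.0, 'opening': 0.08781983339659351}
```

View pics/a.png

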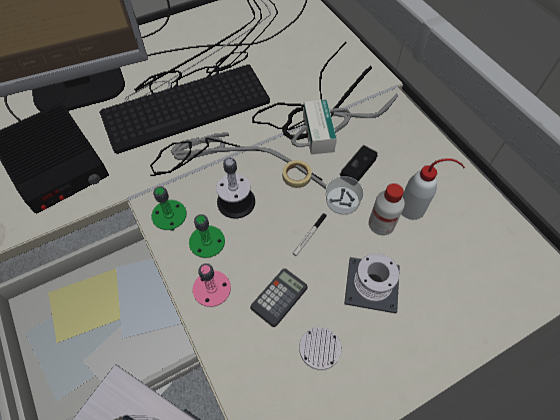

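View pics/b.png

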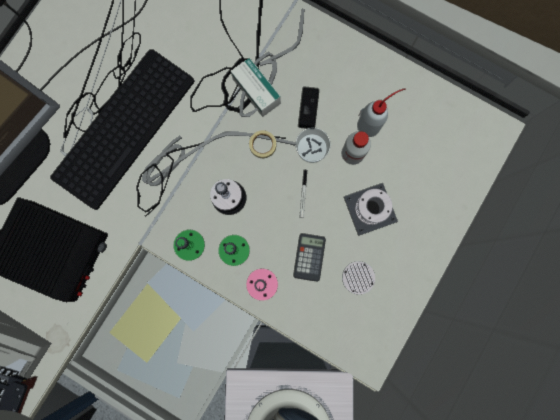

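The candidates are a steel gauge in a black cup (scene 233,185; top 226,195), green ones (scene 167,208 and 206,235) and a pink one (211,285). Only the steel one in the black stand fits the description. I'll confirm it, and the cylinder at top (374,206), in an enlarged crop.

```bash
python3 - <<'E'
from h import *
a=cv2.imread('pics/a.png');b=cv2.imread('pics/b.png')
c=lambda i,u,v:cv2.resize(i[v-35:v+35,u-45:u+45],None,fx=4.4,fy=4.2,interpolation=cv2.INTER_CUBIC)
c=lambda i,u,v:cv2.resize(i[v-35:v+35,u-45:u+45],(396,298),interpolation=cv2.INTER_CUBIC)
cv2.imwrite('pics/c.png',np.vstack([np.hstack([c(a,233,185),c(a,375,280)]),np.hstack([c(b,226,193),c(b,372,206)])]))
E
```

```text
(no output)
```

View pics/c.png

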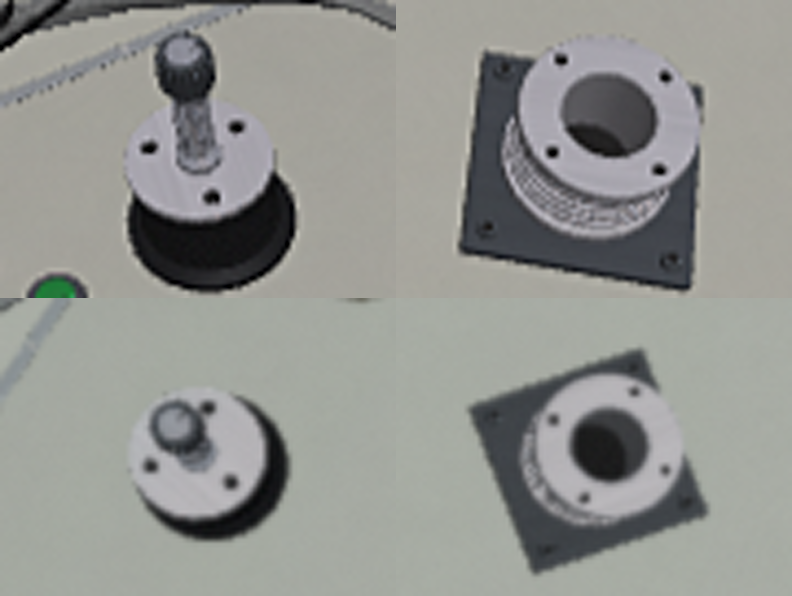

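The steel gauge in the black cup is confirmed. The stop's centre is at scene (233.5,187) and top (226,194). The cylinder rim is at scene (378.6,272.7) and top (375.6,206).

```bash
python3 - <<'E'
from h import *
a=vision.get_image('scene');b=vision.get_image('top')
for n,d,L in (('s',a,[(233.5,187.1,.067),(229.8,161.7,.1585),(378.6,272.7,.072)]),('t',b,[(226.2,194.4,.067),(221.5,187.6,.1585),(375.6,206,.072)])):
  for p in L: print(n,back(d,*p).round(4))
# circle fits in the images: bright disc segmentation -> rectified
for n,d,(u,v),z in (('s',a,(233,187),.067),('t',b,(226,194),.067),('s',a,(378,273),.072),('t',b,(375,206),.072)):
  c=back(d,u,v,z); g=np.arange(-.06,.06,.0005); X,Y=np.meshgrid(g,g)
  P=np.stack([c[0]+X,c[1]+Y,np.full_like(X,z)],-1); q=proj(d,P).reshape(*X.shape,2).astype(np.float32)
  im=cv2.remap(d['pixels'],q[...,0],q[...,1],cv2.INTER_CUBIC); cv2.imwrite(f'pics/r{n}{int(z*1000)}.png',im[:,:,::-1])
print(np.r_[manip.observe()['tool_pos']])
# bystander positions
for p in ((359,145,.146),(310,147,.04),(309,257,.012),(359,278,.022),(378,105,.16)): print(back(b,*p).round(3))
import cv2
ims=[cv2.resize(cv2.imread(f'pics/r{k}.png'),(300,300)) for k in('s67','t67','s72','t72')]
cv2.imwrite('pics/r.png',np.vstack([np.hstack(ims[:2]),np.hstack(ims[2:])]))
E
```

```text
s [0.5842 0.1637 0.067 ]
s [0.5856 0.165  0.1585]
s [ 0.5601 -0.2083  0.072 ]
t [0.5825 0.1637 0.067 ]
t [0.5831 0.1632 0.1585]
t [ 0.5586 -0.2077  0.072 ]
[0.17771162 0.57289767 0.2219459 ]
[ 0.692 -0.156  0.146]
[ 0.715 -0.046  0.04 ]
[ 0.432 -0.047  0.012]
[ 0.381 -0.173  0.022]
[ 0.786 -0.199  0.16 ]
```

View pics/r.png

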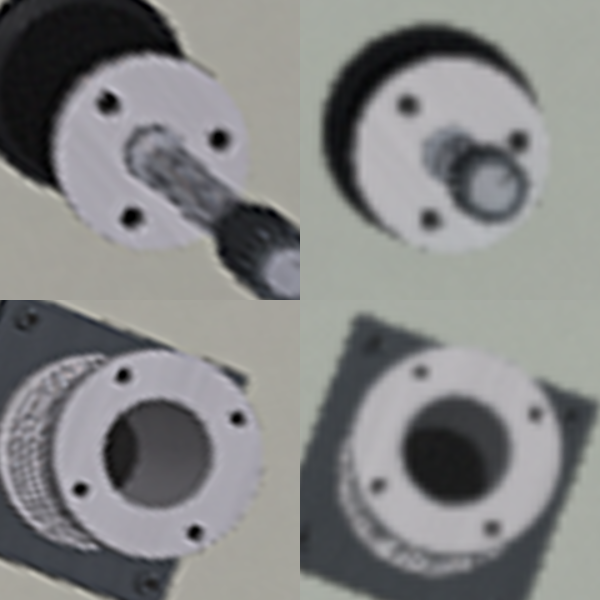

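Both views agree within about 2 mm: the gauge is at (0.584, 0.164) and the bore at (0.559, -0.208). I'll turn the wrist first so there's joint range left for the knob stroke.

Request:
apply_moves(
  motion=[
    [[0,0,0.12],[0,0,0],-1],
    [[0,0,0.12],[0,0,0],-1],
    [[0,0,0.12],[0,0,0],-1],
    [[0,0,0.12],[0,0,0],-1],
    [[0,0,0.12],[0,0,0],-1],
    [[0,0,0.12],[0,0,0],-1],
    [[0,0,0.12],[0,0,0],-1],
    [[0,0,0.12],[0,0,0],-1],
    [[0,0,0.12],[0,0,0],-1],
    [[0,0,0.12],[0,0,0],-1],
    [[0,0,0.12],[0,0,0],-1],
    [[0,0,0.12],[0,0,0],-1],
    [[0,0,0.12],[0,0,0],-1],
    [[0,0,0.12],[0,0,0],-1],
    [[0,0,0.12],[0,0,0],-1],
    [[0,0,0.12],[0,0,0],-1],
    [[0,0,0.12],[0,0,0],-1],
    [[0,0,0.12],[0,0,0],-1],
    [[0,0,0.12],[0,0,0],-1],
  ],
  squeeze=25,
)

```text
time: 1.78
tool_pos: [0.1777, 0.573, 0.2223]
eef_rot: [3.021, 0.86, -0.0]
ft_force: [-0.1, -0.3, 0.1]
opening: 0.0879
finger_force: 0.0
```

```bash
cat > go.py <<'E'
import sys
from h import *
def go(x,y,z):
    o=manip.observe(); R=cv2.Rodrigues(np.array(o['eef_rot'],float))[0]
    print('t',o['time'],'tcp',o['tool_pos'].round(4),'j',o['joints'].round(2),'F',o['ft_force'].round(1),'tz',R[:,2].round(4),'tx',R[:,0].round(4))
    print('tool shift mm',(R.T@(np.array([x,y,z])-o['tool_pos'])*1000).round(1))
if __name__=='__main__': go(*map(float,sys.argv[1:]))
E
python3 go.py .584 .164 .222
```

```text
t 1.7833 tcp [0.1777 0.573  0.2223] j [ 1.21  0.09  1.23 -0.    1.82  2.23] F [-0.1 -0.3  0.1] tz [-2.e-04 -5.e-04 -1.e+00] tx [ 8.500e-01  5.268e-01 -4.000e-04]
tool shift mm [1.298e+02 5.617e+02 4.000e-01]
```

Request:
apply_moves(
  motion=[
    [[0,0,0],[7.2,31.2,0],-1],
    [[0,0,0],[7.2,31.2,0],-1],
    [[0,0,0],[7.2,31.2,0],-1],
    [[0,0,0],[7.2,31.2,0],-1],
    [[0,0,0],[7.2,31.2,0],-1],
    [[0,0,0],[7.2,31.2,0],-1],
    [[0,0,0],[7.2,31.2,0],-1],
    [[0,0,0],[7.2,31.2,0],-1],
    [[0,0,0],[7.2,31.2,0],-1],
    [[0,0,0],[7.2,31.2,0],-1],
    [[0,0,0],[7.2,31.2,0],-1],
    [[0,0,0],[7.2,31.2,0],-1],
    [[0,0,0],[7.2,31.2,0],-1],
    [[0,0,0],[7.2,31.2,0],-1],
    [[0,0,0],[7.2,31.2,0],-1],
    [[0,0,0],[7.2,31.2,0],-1],
    [[0,0,0],[7.2,31.2,0],-1],
    [[0,0,0],[7.2,31.2,0],-1],
    [[0,0,0],[0,0,0],-1],
    [[0,0,0],[0,0,0],-1],
  ],
)

```text
time: 3.45
tool_pos: [0.5868, 0.1651, 0.2216]
eef_rot: [-3.02, -0.865, 0.003]
ft_force: [-0.3, 0.5, -0.2]
opening: 0.0876
finger_force: 0.0
```

```bash
python3 go.py .584 .164 .127; python3 - <<'E'
from h import *
d=save('wrist','w1.png'); print(proj(d,[[.584,.164,.1585],[.584,.164,.067]]))
E
```

```text
t 3.45 tcp [0.5868 0.1651 0.2216] j [0.22 0.12 1.2  0.   1.82 1.23] F [-0.3  0.5 -0.2] tz [-1.8e-03 -2.0e-04 -1.0e+00] tx [ 0.8483  0.5295 -0.0017]
tool shift mm [-2.8 -0.4 94.6]
[[280.98684718 225.5243245 ]
 [280.83467112 193.85577805]]
```

View pics/w1.png

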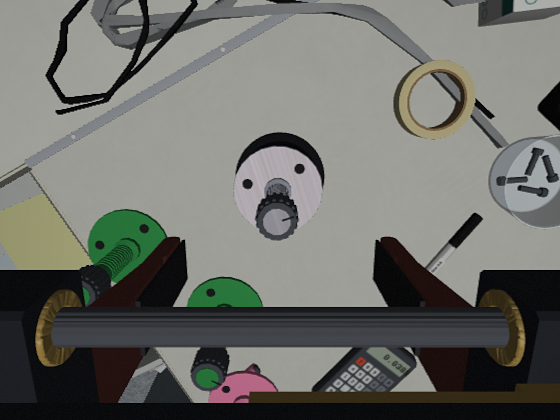

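The steel gauge's knob top is at (277,222) and its stop at (278,187). I'll back-project these and check the look-alikes' clearance.

```bash
python3 - <<'E'
from h import *
d=vision.get_image('wrist')
print(back(d,277,222,.1585),back(d,278,186.5,.067))
t=vision.get_image('top')
print(back(t,183,243,.1),back(t,230,248,.1),back(t,262,285,.1))
E
python3 go.py .584 .164 .127;
```

```text
[0.58392955 0.16844163 0.1585    ] [0.58761851 0.17069631 0.067     ]
[0.45760708 0.25889485 0.1       ] [0.44754475 0.1460116  0.1       ] [0.36165392 0.06759681 0.1       ]
t 3.6 tcp [0.5856 0.1673 0.2227] j [0.22 0.12 1.2  0.   1.82 1.23] F [-0.2 -0.5  0.4] tz [-2.e-04  3.e-04 -1.e+00] tx [ 0.8463  0.5327 -0.    ]
tool shift mm [-3.1  1.9 95.7]
```

Request:
apply_moves(
  motion=[
    [[0,0,0],[-1,0,20],-1],
    [[0,0,0],[0,0,20],-1],
    [[0,0,0],[0,0,20],-1],
    [[0,0,0],[0,0,20],-1],
    [[0,0,0],[0,0,15],-1],
    [[0,0,0],[0,0,0],-1],
    [[0,0,0],[0,0,0],-1],
    [[0,0,0],[0,0,0],-1],
  ],
)

```text
time: 4.27
tool_pos: [0.5855, 0.1667, 0.1293]
eef_rot: [3.018, 0.871, 0.003]
ft_force: [-0.5, 0.1, 0.6]
opening: 0.0878
finger_force: 0.0
```

```bash
python3 go.py .584 .164 .127; python3 - <<'E'
from h import *
d=save('wrist','w2.png'); print(proj(d,[[.584,.164,.1585],[.584,.164,.067]]))
o=manip.observe(); R=cv2.Rodrigues(o['eef_rot'])[0]; print('axis pts',proj(d,[o['tool_pos']+R@np.array([0,0,h-.1585+o['tool_pos'][2]]) for h in (.1585,)]), o['tool_pos'])
E
```

```text
t 4.2667 tcp [0.5855 0.1667 0.1293] j [0.22 0.11 1.37 0.   1.65 1.23] F [-0.5  0.1  0.6] tz [ 2.e-03  5.e-04 -1.e+00] tx [0.8462 0.5328 0.002 ]
tool shift mm [-2.7  1.5  2.3]
[[286.61251378 295.31821   ]
 [284.09604053 225.9060041 ]]
axis pts [[281.82640054 197.09242274]] [0.58581088 0.16660564 0.12973997]
```

View pics/w2.png

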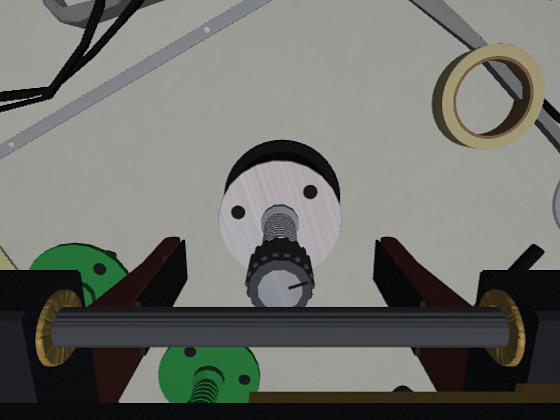

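The knob top is at (280,286), centred between the fingers at (185,240) and (375,240). The stop's centre is at (280,217).

```bash
python3 - <<'E'
from h import *
d=vision.get_image('wrist'); o=manip.observe(); R=cv2.Rodrigues(o['eef_rot'])[0]
for p in ((280,286,.1585),(280,217,.067)):
  w=back(d,*p); print(w.round(4),(R.T@(w-o['tool_pos'])*1000).round(1))
print(o['tool_pos'],o['time'])
E
```

```text
[0.5862 0.1681 0.1585] [  1.1  -1.3 -28.7]
[0.5879 0.1692 0.067 ] [ 2.9 -1.3 62.8]
[0.5859695  0.16645595 0.12975264] 4.3667
```

The knob is within 1–2 mm of centre, so I'm closing on it.

Request:
apply_moves(
  motion=[
    [[0,0,0],[0,0,3],-1],
    [[0,0,0],[0,0,0],0],
    [[0,0,0],[0,0,0],1],
    [[0,0,0],[0,0,0],1],
    [[0,0,0],[0,0,0],1],
    [[0,0,0],[0,0,0],1],
    [[0,0,0],[0,0,0],1],
    [[0,0,0],[0,0,0],1],
    [[0,0,0],[0,0,0],1],
    [[0,0,0],[0,0,0],1],
  ],
  squeeze=25,
)

```text
time: 5.2
tool_pos: [0.5854, 0.1659, 0.1246]
eef_rot: [-3.019, -0.869, 0.0]
ft_force: [-0.7, 0.3, 0.3]
opening: 0.0313
finger_force: 0.0
```

```bash
python3 go.py .584 .164 .127
```

```text
t 5.2 tcp [0.5854 0.1659 0.1246] j [0.22 0.12 1.38 0.   1.65 1.23] F [-0.7  0.3  0.3] tz [-1.e-04 -0.e+00 -1.e+00] tx [ 8.468e-01  5.319e-01 -1.000e-04]
tool shift mm [-2.2  0.9 -2.4]
```

Request:
apply_moves(
  motion=[
    [[0,0,0],[0,0,0],1],
    [[0,0,0],[0,0,0],1],
    [[0,0,0],[0,0,0],1],
    [[0,0,0],[0,0,-8],1],
    [[0,0,0],[0,0,-15],1],
    [[0,0,0],[0,0,-15],1],
    [[0,0,0],[0,0,-15],1],
    [[0,0,0],[0,0,-15],1],
    [[0,0,0],[0,0,-12],1],
    [[0,0,0],[0,0,-10],1],
    [[0,0,0],[0,0,0],1],
    [[0,0,0],[0,0,0],1],
    [[0,0,0],[0,0,0],1],
  ],
)

```text
time: 6.28
tool_pos: [0.5851, 0.1658, 0.2134]
eef_rot: [-3.019, -0.869, 0.003]
ft_force: [0.3, 0.0, -5.7]
opening: 0.028
finger_force: 25.0
```

```bash
python3 go.py .560 -.207 .215; python3 - <<'E'
from h import *
d=save('scene','s1.png')
E
```

```text
t 6.2833 tcp [0.5851 0.1658 0.2134] j [ 0.22  0.11  1.22 -0.    1.81  1.23] F [ 0.3  0.  -5.7] tz [-1.8e-03 -5.0e-04 -1.0e+00] tx [ 0.8469  0.5318 -0.0018]
tool shift mm [-219.5  302.3   -1.4]
```

View pics/s1.png

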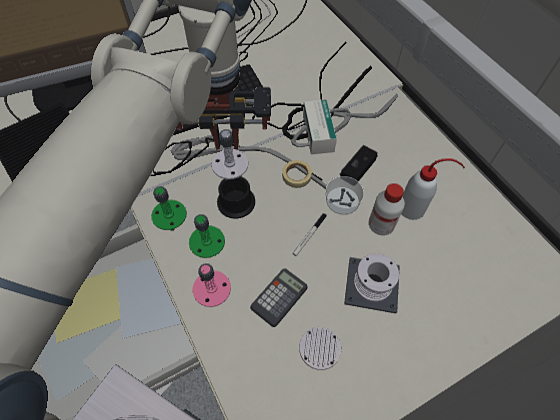

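The gauge is held: 5.7 N and upright. Its stop is at (230,163) and the empty stand at (236,197). Next I carry it over the bore.

Request:
apply_moves(
  motion=[
    [[0,0,0],[-8,11,0],1],
    [[0,0,0],[-13,18,0],1],
    [[0,0,0],[-15,20.6,0],1],
    [[0,0,0],[-15,20.6,0],1],
    [[0,0,0],[-15,20.6,0],1],
    [[0,0,0],[-15,20.6,0],1],
    [[0,0,0],[-15,20.6,0],1],
    [[0,0,0],[-15,20.6,0],1],
    [[0,0,0],[-15,20.6,0],1],
    [[0,0,0],[-15,20.6,0],1],
    [[0,0,0],[-15,20.6,0],1],
    [[0,0,0],[-15,20.6,0],1],
    [[0,0,0],[-15,20.6,0],1],
    [[0,0,0],[-14,19.5,0],1],
    [[0,0,0],[-11,15,0],1],
    [[0,0,0],[-8,12,0],1],
    [[0,0,0],[0,0,0],1],
    [[0,0,0],[0,0,0],1],
    [[0,0,0],[0,0,0],1],
  ],
)

```text
time: 7.92
tool_pos: [0.5605, -0.206, 0.2143]
eef_rot: [-3.018, -0.87, 0.0]
ft_force: [0.2, 0.6, -4.7]
opening: 0.0276
finger_force: 25.0
```

```bash
python3 go.py .560 -.207 .215; python3 - <<'E'
from h import *
c=[]
for n in('scene','top','wrist'):
  d=save(n,n+'2.png'); u,v=(385,245) if n=='scene' else (375,206) if n=='top' else (280,220)
  w,h=(45,50) if n!='wrist' else (170,189)
  p=np.clip
  im=d['pixels'][max(0,v-h):v+h,u-w:u+w,::-1]; print(n,u-w,max(0,v-h),im.shape, proj(d,[[.5593,-.208,.072]]))
  c.append(cv2.resize(im,(266,295),interpolation=cv2.INTER_CUBIC))
cv2.imwrite('pics/c2.png',np.hstack(c))
E
```

```text
t 7.9167 tcp [ 0.5605 -0.206   0.2143] j [-0.41  0.08  1.25  0.    1.81  0.6 ] F [ 0.2  0.6 -4.7] tz [-5.e-04  8.e-04 -1.e+00] tx [0.8467 0.5321 0.    ]
tool shift mm [-0.9  0.6 -0.7]
scene 340 195 (100, 90, 3) [[378.2944194  272.91934178]]
top 330 156 (100, 90, 3) [[375.72821201 205.70550237]]
wrist 110 31 (378, 340, 3) [[283.00218818 196.78598245]]
```

View pics/c2.png

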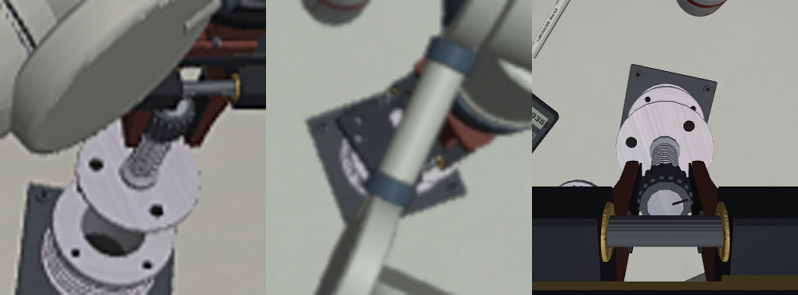

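Scene: the stop's centre is at about (386.8,253.3) and the rim below at (378,273). Wrist: the stop's centre is at about (279,222).

```bash
python3 - <<'E'
from h import *
d=vision.get_image('scene');w=vision.get_image('wrist')
z=.1567
print(back(d,386.8,253.3,z),back(w,279,222,z))
a=np.linspace(0,2*np.pi,48,endpoint=False); C=np.c_[np.cos(a),np.sin(a)]
def score(im,q):  # gradient magnitude on curve
    return cv2.remap(im,q[:,0].astype(np.float32),q[:,1].astype(np.float32),cv2.INTER_LINEAR).ravel()
def fit(d,c0,z,r,sector=None,f='pixels'):
    g=cv2.GaussianBlur(cv2.cvtColor(d['pixels'],cv2.COLOR_RGB2GRAY).astype(np.float32),(0,0),.8)
    best=[]
    for dx in np.arange(-8,8.1,.5):
      for dy in np.arange(-8,8.1,.5):
        c=np.array(c0)+[dx/1e3,dy/1e3]
        P=lambda rr:np.c_[c+rr*C,np.full(48,z)]
        s=np.clip(score(g,proj(d,P(r-.002)))-score(g,proj(d,P(r+.002))),-30,60)
        if sector is not None: s=s[sector]
        best.append((s.mean(),*c))
    best.sort(reverse=True); return np.round(best[0],4),np.round(np.mean(best[:8],0),4)
print('stop scene',fit(d,(.560,-.207),z,.039)); print('stop wrist',fit(w,(.560,-.207),z,.039))
print('rim wrist',fit(w,(.560,-.207),.072,.042)); print('rim scene',fit(d,(.560,-.207),.072,.042))
E
```

```text
[ 0.56141306 -0.20650913  0.1567    ] [ 0.56075049 -0.20351013  0.1567    ]
stop scene (array([23.533 ,  0.5625, -0.206 ]), array([23.0822,  0.5624, -0.2063]))
stop wrist (array([17.5094,  0.5585, -0.205 ]), array([16.166 ,  0.5586, -0.2051]))
rim wrist (array([30.282 ,  0.563 , -0.2045]), array([29.8642,  0.5619, -0.2046]))
rim scene (array([31.8027,  0.563 , -0.206 ]), array([31.4144,  0.5629, -0.2061]))
```

```bash
python3 - <<'E'
from h import *
a=np.linspace(0,2*np.pi,72,endpoint=False); C=np.c_[np.cos(a),np.sin(a)]
def fit(d,im,c0,z,r,sg=1):
    g=cv2.GaussianBlur(cv2.cvtColor(im,cv2.COLOR_BGR2GRAY).astype(np.float32),(0,0),.8); best=[]
    S=lambda q:cv2.remap(g,q[:,0].astype(np.float32),q[:,1].astype(np.float32),cv2.INTER_LINEAR).ravel()
    for dx in np.arange(-6,6.1,.5):
      for dy in np.arange(-6,6.1,.5):
        c=np.array(c0)+[dx/1e3,dy/1e3]; P=lambda rr:np.c_[c+rr*C,np.full(72,z)]
        best.append((np.clip(sg*(S(proj(d,P(r-.002)))-S(proj(d,P(r+.002)))),-30,60).mean(),*c))
    best.sort(reverse=True); return np.round(np.mean(best[:5],0),4)
s=vision.get_image('scene');t=vision.get_image('top');w=vision.get_image('wrist')
for d,f in((s,'a'),(t,'b')):
  im=cv2.imread(f'pics/{f}.png')
  print(f,'rim',fit(d,im,(.56,-.207),.072,.042),'bore',fit(d,im,(.56,-.207),.072,.022,-1),'stop0',fit(d,im,(.584,.165),.067,.039))
im=cv2.imread('pics/w2.png') 
print('stand mouth now', fit(s,cv2.imread('pics/s1.png'),(.584,.165),.062,.029,-1))
# wrist with finer heights
for z in(.152,.1567,.160): print(z,fit(w,w['pixels'][:,:,::-1].copy(),(.56,-.206),z,.039),fit(s,s['pixels'][:,:,::-1].copy(),(.56,-.206),z,.039))
print(manip.observe()['tool_pos'])
E
```

```text
a rim [31.0437  0.5623 -0.2056] bore [58.6088  0.5616 -0.2062] stop0 [25.3254  0.5846  0.1654]
b rim [38.0791  0.5609 -0.2067] bore [59.7996  0.5607 -0.2061] stop0 [31.5219  0.5844  0.1663]
stand mouth now [23.3131  0.5815  0.171 ]
0.152 [17.1407  0.5584 -0.2061] [23.8674  0.5648 -0.2061]
0.1567 [16.1151  0.5587 -0.2056] [23.3316  0.5626 -0.2063]
0.16 [15.1812  0.5591 -0.2054] [22.9974  0.5608 -0.2066]
[ 0.56069272 -0.20601423  0.21471994]
```

The gauge is aligned to about 1 mm. I shift about 0.7 mm and lower it.

Request:
apply_moves(
  motion=[
    [[0,0,0],[0.6,0.4,6],1],
    [[0,0,0],[0,0,10],1],
    [[0,0,0],[0,0,10],1],
    [[0,0,0],[0,0,8],1],
    [[0,0,0],[0,0,6],1],
    [[0,0,0],[0,0,6],1],
    [[0,0,0],[0,0,6],1],
    [[0,0,0],[0,0,6],1],
    [[0,0,0],[0,0,6],1],
    [[0,0,0],[0,0,4],1],
    [[0,0,0],[0,0,3],1],
    [[0,0,0],[0,0,0],1],
    [[0,0,0],[0,0,0],1],
  ],
)

```text
time: 9.4
tool_pos: [0.5613, -0.2065, 0.1437]
eef_rot: [3.019, 0.869, 0.0]
ft_force: [0.1, 0.0, -4.9]
opening: 0.0274
finger_force: 25.0
```

```bash
python3 go.py .5612 -.206 .135
```

```text
t 9.4 tcp [ 0.5613 -0.2065  0.1437] j [-0.41  0.08  1.38 -0.    1.68  0.6 ] F [ 0.1  0.  -4.9] tz [ 0. -0. -1.] tx [0.8468 0.5319 0.    ]
tool shift mm [ 0.1 -0.5  8.7]
```

Request:
apply_moves(
  motion=[
    [[0,0,0],[0,0,3],1],
    [[0,0,0],[0,0,3],1],
    [[0,0,0],[0,0,1.5],1],
    [[0,0,0],[0,0,1],1],
    [[0,0,0],[0,0,0.5],1],
    [[0,0,0],[0,0,0],1],
    [[0,0,0],[0,0,0],1],
    [[0,0,0],[0,0,0],1],
  ],
)

```text
time: 10.07
tool_pos: [0.5614, -0.2065, 0.1347]
eef_rot: [3.019, 0.869, 0.0]
ft_force: [0.3, -0.3, -4.6]
opening: 0.0272
finger_force: 25.0
```

Request:
apply_moves(
  motion=[
    [[0,0,0],[0,0,0.7],1],
    [[0,0,0],[0,0,0.7],1],
    [[0,0,0],[0,0,0],1],
    [[0,0,0],[0,0,0],1],
  ],
)

```text
time: 10.4
tool_pos: [0.5615, -0.2064, 0.1345]
eef_rot: [3.018, 0.869, 0.002]
ft_force: [-4.1, 2.2, 4.1]
opening: 0.0277
finger_force: 25.0
```

It's seated: TCP is at 0.1345 as expected, with a light press. Now I loosen, anticlockwise from above.

Request:
apply_moves(
  motion=[
    [[0,0,0],[0,0,0],1],
    [[0,0,-0.1],[0,0,0],1],
    [[0,0,-0.1],[0,0,0],1],
    [[0,0,-0.1],[0,0,0],1],
    [[0,0,-0.1],[0,0,0],1],
    [[0,0,-0.1],[0,0,0],1],
    [[0,0,-0.1],[0,0,0],1],
    [[0,0,-0.1],[0,0,0],1],
    [[0,0,-0.1],[0,0,0],1],
    [[0,0,-0.1],[0,0,0],1],
    [[0,0,-0.1],[0,0,0],1],
    [[0,0,0],[0,0,0],1],
    [[0,0,0],[0,0,0],1],
    [[0,0,0],[0,0,0],1],
    [[0,0,0],[0,0,0],1],
  ],
)

```text
time: 11.65
tool_pos: [0.5614, -0.2064, 0.1345]
eef_rot: [2.232, 2.21, 0.001]
ft_force: [-3.3, 1.2, 6.0]
opening: 0.0278
finger_force: 25.0
```

```bash
python3 go.py .5612 -.206 .1345; python3 - <<'E'
from h import *
print(manip.observe()['wrist_torque'])
d=save('wrist','w3.png'); s=save('scene','s3.png')
cv2.imwrite('pics/c3.png',np.hstack([cv2.resize(d['pixels'][90:330,140:420,::-1],(448,384)),cv2.resize(s['pixels'][205:325,330:430,::-1],(320,384))]))
E
```

```text
t 11.65 tcp [ 0.5614 -0.2064  0.1345] j [-0.41  0.09  1.39  0.    1.66 -0.4 ] F [-3.3  1.2  6. ] tz [ 9.e-04 -3.e-04 -1.e+00] tx [ 9.8e-03  1.0e+00 -3.0e-04]
tool shift mm [ 0.4 -0.2 -0. ]
[0.36784409 0.84467854 0.04812288]
```

View pics/c3.png

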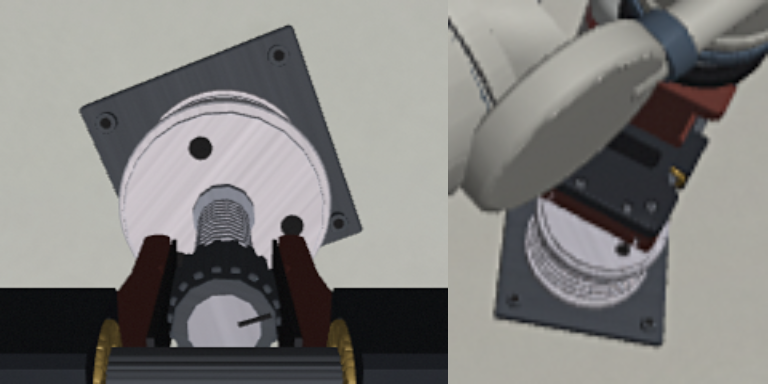

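In tool frame the stop's holes rotated by the full 1.0 rad while the knob's mark stayed put. So the gauge stayed fixed and the knob is at about 1.0 rad. Now I tighten.

Request:
apply_moves(
  motion=[
    [[0,0,0.1],[0,0,0],1],
    [[0,0,0.1],[0,0,0],1],
    [[0,0,0.1],[0,0,0],1],
    [[0,0,0.1],[0,0,0],1],
    [[0,0,0.1],[0,0,0],1],
    [[0,0,0.1],[0,0,0],1],
    [[0,0,0.1],[0,0,0],1],
    [[0,0,0.1],[0,0,0],1],
    [[0,0,0.1],[0,0,0],1],
    [[0,0,0.1],[0,0,0],1],
    [[0,0,0.04],[0,0,0],1],
    [[0,0,0],[0,0,0],1],
    [[0,0,0],[0,0,0],1],
    [[0,0,0],[0,0,0],1],
    [[0,0,0],[0,0,0],1],
  ],
)

```text
time: 13.0
tool_pos: [0.5621, -0.2062, 0.1345]
eef_rot: [3.034, 0.811, 0.004]
ft_force: [-0.8, 2.4, 4.7]
opening: 0.0275
finger_force: 25.0
```

```bash
python3 go.py .5612 -.206 .1345; python3 - <<'E'
from h import *
print(manip.observe()['wrist_torque'])
d=save('wrist','w4.png'); c=save('wrist','w4.png')
cv2.imwrite('pics/c4.png',cv2.resize(d['pixels'][90:330,140:420,::-1],(448,384)))
E
```

```text
t 13.0 tcp [ 0.5621 -0.2062  0.1345] j [-0.41  0.09  1.39  0.    1.66  0.64] F [-0.8  2.4  4.7] tz [ 2.5e-03 -2.0e-04 -1.0e+00] tx [0.8665 0.4991 0.002 ]
tool shift mm [-0.6 -0.6  0. ]
[ 0.45111718  0.40843938 -0.00872862]
```

View pics/c4.png

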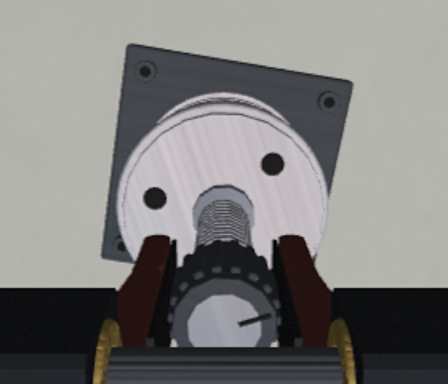

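It's tight again: the holes are back at 167° and 44°, with the knob mark unchanged. Drawing the gauge out straight.

Request:
apply_moves(
  motion=[
    [[0,0,0],[0,0,-2],1],
    [[0,0,0],[0,0,-3],1],
    [[0,0,0],[0,0,-4],1],
    [[0,0,0],[0,0,-6],1],
    [[0,0,0],[0,0,-6],1],
    [[0,0,0],[0,0,-6],1],
    [[0,0,0],[0,0,-6],1],
    [[0,0,0],[0,0,-6],1],
    [[0,0,0],[0,0,-6],1],
    [[0,0,0],[0,0,-6],1],
    [[0,0,0],[0,0,-6],1],
    [[0,0,0],[0,0,-6],1],
    [[0,0,0],[0,0,-8],1],
    [[0,0,0],[0,0,-8],1],
    [[0,0,0],[0,0,0],1],
    [[0,0,0],[0,0,0],1],
  ],
)

```text
time: 14.43
tool_pos: [0.5616, -0.2066, 0.2132]
eef_rot: [3.035, 0.809, 0.002]
ft_force: [0.5, -0.7, -5.0]
opening: 0.0274
finger_force: 25.0
```

```bash
python3 go.py .585 .166 .215
```

```text
t 14.4333 tcp [ 0.5616 -0.2066  0.2132] j [-0.41  0.08  1.26 -0.    1.8   0.64] F [ 0.5 -0.7 -5. ] tz [ 1.5e-03 -7.0e-04 -1.0e+00] tx [0.8674 0.4976 0.001 ]
tool shift mm [ 205.7 -311.6   -2. ]
```

Request:
apply_moves(
  motion=[
    [[0,0,0],[8,-12,0],1],
    [[0,0,0],[12,-18,0],1],
    [[0,0,0],[14,-21.2,0],1],
    [[0,0,0],[14,-21.2,0],1],
    [[0,0,0],[14,-21.2,0],1],
    [[0,0,0],[14,-21.2,0],1],
    [[0,0,0],[14,-21.2,0],1],
    [[0,0,0],[14,-21.2,0],1],
    [[0,0,0],[14,-21.2,0],1],
    [[0,0,0],[14,-21.2,0],1],
    [[0,0,0],[14,-21.2,0],1],
    [[0,0,0],[14,-21.2,0],1],
    [[0,0,0],[14,-21.2,0],1],
    [[0,0,0],[14,-21,0],1],
    [[0,0,0],[10,-15.4,0],1],
    [[0,0,0],[8,-12,0],1],
    [[0,0,0],[0,0,0],1],
    [[0,0,0],[0,0,0],1],
    [[0,0,0],[0,0,0],1],
  ],
)

```text
time: 16.02
tool_pos: [0.5848, 0.1659, 0.2119]
eef_rot: [3.035, 0.808, -0.001]
ft_force: [0.2, -0.3, -5.0]
opening: 0.0275
finger_force: 25.0
```

```bash
python3 go.py .585 .166 .1345
```

```text
t 16.0167 tcp [0.5848 0.1659 0.2119] j [ 0.22  0.11  1.23 -0.    1.8   1.27] F [ 0.2 -0.3 -5. ] tz [-6.e-04 -7.e-04 -1.e+00] tx [ 0.8675  0.4974 -0.0009]
tool shift mm [ 0.3  0.  77.4]
```

Now lowering; contact is expected at TCP z of about 0.1245.

Request:
apply_moves(
  motion=[
    [[0,0,0],[0,0,6],1],
    [[0,0,0],[0,0,10],1],
    [[0,0,0],[0,0,10],1],
    [[0,0,0],[0,0,10],1],
    [[0,0,0],[0,0,8],1],
    [[0,0,0],[0,0,8],1],
    [[0,0,0],[0,0,8],1],
    [[0,0,0],[0,0,8],1],
    [[0,0,0],[0,0,8],1],
    [[0,0,0],[0,0,5],1],
    [[0,0,0],[0,0,3],1],
    [[0,0,0],[0,0,1],1],
    [[0,0,0],[0,0,0],1],
    [[0,0,0],[0,0,0],1],
    [[0,0,0],[0,0,0],1],
  ],
)

```text
time: 17.27
tool_pos: [0.5853, 0.1664, 0.1279]
eef_rot: [3.036, 0.809, 0.002]
ft_force: [-0.2, 0.2, -4.3]
opening: 0.0274
finger_force: 25.0
```

Request:
apply_moves(
  motion=[
    [[0,0,0],[0,0,1],1],
    [[0,0,0],[0,0,1],1],
    [[0,0,0],[0,0,0.7],1],
    [[0,0,0],[0,0,0.5],1],
    [[0,0,0],[0,0,0],1],
    [[0,0,0],[0,0,0],1],
  ],
)

```text
time: 17.77
tool_pos: [0.585, 0.1665, 0.1246]
eef_rot: [-3.036, -0.809, -0.001]
ft_force: [-1.5, 0.0, -1.3]
opening: 0.0275
finger_force: 25.0
```

It's on the rim. Releasing and rising.

Request:
apply_moves(
  motion=[
    [[0,0,0],[0,0,0.3],1],
    [[0,0,0],[0,0,0],0.2],
    [[0,0,0],[0,0,0],-0.5],
    [[0,0,0],[0,0,0],-1],
    [[0,0,0],[0,0,0],-1],
    [[0,0,0],[0,0,0],-1],
    [[0,0,0],[0,0,0],-1],
    [[0,0,0],[0,0,0],-1],
    [[0,0,0],[0,0,-8],-1],
    [[0,0,0],[0,0,-15],-1],
    [[0,0,0],[0,0,-20],-1],
    [[0,0,0],[0,0,-20],-1],
    [[0,0,0],[0,0,-20],-1],
    [[0,0,0],[0,0,-17],-1],
    [[0,0,0],[0,0,0],-1],
    [[0,0,0],[0,0,0],-1],
    [[0,0,0],[0,0,0],-1],
  ],
)

```text
time: 19.18
tool_pos: [0.5847, 0.1663, 0.2226]
eef_rot: [-3.036, -0.809, 0.002]
ft_force: [-0.5, 0.9, -0.6]
opening: 0.0875
finger_force: 0.0
```

```bash
python3 - <<'E'
from h import *
d=save('wrist','w5.png'); im=d['pixels'][:,:,::-1].copy()
g=cv2.GaussianBlur(cv2.cvtColor(im,cv2.COLOR_BGR2GRAY).astype(np.float32),(0,0),.8)
a=np.linspace(0,2*np.pi,72,endpoint=False); C=np.c_[np.cos(a),np.sin(a)]
S=lambda q:cv2.remap(g,q[:,0].astype(np.float32),q[:,1].astype(np.float32),cv2.INTER_LINEAR).ravel()
for z,r in((.067,.039),(.1585,.014),(.0,.046)):
  L=[]
  for x in np.arange(.572,.600,.0005):
    for y in np.arange(.152,.182,.0005):
      P=lambda rr:np.c_[np.array([x,y])+rr*C,np.full(72,z)]
      L.append((np.clip((S(proj(d,P(r-.002)))-S(proj(d,P(r+.002))))*(1 if z else -1),-30,60).mean(),x,y))
  L.sort(reverse=True); print(z,np.mean(L[:5],0).round(4))
o=manip.observe(); print(o['tool_pos'],o['ft_force'],o['opening'],o['time'])
E
```

```text
0.067 [32.8822  0.5854  0.1683]
0.1585 [13.2848  0.5862  0.1615]
0.0 [30.4138  0.5852  0.1661]
[0.58452217 0.16626336 0.22198952] [ 0.4243398  -1.04903985 -0.10693299] 0.08779931121852458 19.2333
```

The stop is centred on the stand to within about 2 mm, at rim height. The hand is open and clear, so I'm handing in.

```bash
python3 -c "
from station import manip
print(manip.hand_in())"
```

```text
the job is handed in; nothing more can be done
None
```

I measured the bore with the telescoping gauge, locked the size and set the gauge back in its black stand with the knob tight. The job was handed in at about 19 s, but no verdict came back, and I did not measure the plunger spread directly.

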